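Take the length of a long bone on the measuring board

ROBOT

A 7-joint arm with a two-finger parallel gripper is mounted at the origin on the work surface. World frame = base frame: x ahead of the robot, y to its left, z up, the work surface at z = 0. Lengths are in m, angles in rad, forces in N, time in s.
With the tool pointing down it reaches from about 0.4 to 0.875 m from the base axis. Payload 6.5 kg.
Tool frame: the origin (TCP) lies between the finger pads; the fingertips stand 25 mm ahead of it and the grasp point (between the pads) lies 6 mm ahead of it; z points along the fingers, y is the line along which they close (so a half turn about z gives the same grasp; the last joint's range is limited). The gripper opens to 85 mm and grips with 20 to 120 N. Pads are 22 mm wide; open, the fingers measure 114 mm over their backs; the gripper's body (76 mm by 85 mm) begins 54 mm behind the grasp point. The pads swing forward as they close: fully open they stand 13 mm farther back than shut.
Start: joints at [-1.194, 0.536, -0.004, 1.538, 0.003, 1.067, -0.071], TCP at [0.278, 0.587, 0.256] pointing down, gripper open.
Joint ranges: [-2.7, 2.7], [-0.37, 2.16], [-1.27, 1.26], [0.24, 2.4], [-1.31, 4.45], [0.19, 1.91], [-2.76, 2.76]. Speed limits (rad/s): [2.39, 2.39, 3.14, 3.14, 3.14, 3.14, 3.14].

INTERFACE

Orientations are given as a unit quaternion [w, x, y, z].
In Python, from cell import r, viewer, nets gives the robot as it stands. The module is installed in compiled form; this text tells all that it offers.
- The arm moves only by the tool move_arm, never from a script. Its argument "increments" is a list of rows, each an object of numbers: "tx", "ty", "tz": the shift along the tool's x, y, z in m; "yaw": the turn about the tool's z in degrees; "hand": the opening, from -1 (shut) to 1 (fully open). In form: [{"tx": .., "ty": .., "tz": .., "yaw": .., "hand": ..}, ...]. A call has 1 to 12 rows; each row shifts and turns the commanded pose from where the row before left it, along the tool's axes as they then stand; what a row does not reach is not made up. A row lasts 1/12 s, in which the tool goes at most 41.7 mm and 7.16 degrees, less where a joint would pass 70% of its speed; a pose out of reach is approached as far as the arm can. A call with a gripper value outside its range is refused whole. The fingers move at their own pace and stop on an object; "newtons" is the grip in N (left out, the last holds). Time passes only in rows, so rows that do not move let the fingers close. It gives the time, the measured TCP pose, the force, the opening and the grip force at its end, in the units of the state.
- r.observe(): the state, without advancing time (a new reading comes with each control period).
- viewer.grab_frame(name): name is "side" or "top"; returns the picture (400x640x3 uint8, red, green, blue); there is no depth.
- viewer.get_calibration(name): a dict with "vfov" (degrees; the focal length in pixels is half the picture's height over the tangent of half this angle, whatever the lens; pixels are square), "cx", "cy" (the principal point, pixels), "camera_from_world" (4x4, takes a point from world to camera coordinates). Camera axes: x right, y down, z forward; pixel columns grow to the right and rows downward; lengths in m; the calibration is good to about 2 mm. A picture is of the moment at which its call begins. get_calibration takes no time and is no camera call.
- r.close_job(): hands the job in; it is judged then, once.
Trained networks look in the newest picture that a camera, given by its name, has taken for a name from the list of things; names that differ only in an ending like _2 or _b are one class to them, and where a whole thing is asked for, a point or a joint stands for the part that bears it (a point fixed in the world has none). Each returns a list of dicts, best first, with "conf" (0 to 1); they miss things now and then, are a little off and sometimes report something else, mostly with a low value. They report only what shows in the picture. A call takes as long as a camera call. They do not tell look-alikes from the thing itself.
- nets.recognise(camera, query): "box" ([left, top, width, height] in pixels, round what is visible of it).
- nets.trace(camera, query): "mask" (400x640 bool, what is visible of it) and "box" ([left, top, width, height] in pixels, round what is visible of it).
The state is a dict: "clock": time; "joint_pos": joint angles; "dq": joint speeds; "joint_efforts": joint torques, N m; "tool_pos": TCP position; "orientation": TCP orientation; "force": force on the tool from outside, world axes, zero at the start; "moment": the same for the moment, N m; "grip_width": finger opening in m; "grip_force": force on a finger pad.
Only numpy, scipy, OpenCV 4.12 (cv2) and the standard library are available. Lean on these libraries where they do the work, as an engineer would, in place of code of your own. Each camera call takes 0.05 s, during which the arm holds its last target. There are 200 camera calls.

TASK

Measure the long bone that lies alone in front of the measuring board; the two on the grey sheet are done and stay there. Lay it along the board between the fixed head plate and the slide, then push the slide up until you feel it come to a stop, so that the bone lies straight along the board with one end against the head plate and the slide touching the other. The bone is dry and brittle: set it down without dropping it, squeeze it only lightly, and leave the other things on the bench alone.

Things in the scene. Friction and masses are not known exactly. Their poses are not given: they have to be found in the camera images.
- board: wooden osteometric (bone-measuring) board fixed to the bench: base 390 mm long (its y), 136 mm wide (its x), 15 mm thick, flat and open at its long sides, tick marks along its -x edge. Origin: centre of the base's underside, on the bench. The fixed head plate stands near its -y end, 118 mm wide, 72 mm tall above the base; its flat inner face looks to +y and lies at y = -165 mm.
- slide (a joint): the board's sliding upright, 118 mm wide and 72 mm tall like the head plate, facing it. Value: the board's reading, the clear distance in m between the inner faces of head plate and slide, 0 to 0.27; larger = slide further to the board's +y. It runs along the board with about 1.2 N of friction, stays where it is left, and starts at 0.225 to 0.265.
- head_face (a point): foot of the inner face of the head plate, mid-width, at the height of the base's top. Its axes are those of the board.
- slide_face (a point): foot of the inner (bone-side, -y) face of the slide, mid-width, at the height of the base's top. It moves with the slide; its axes are those of the board. Pushing a bone ahead of it along the base takes a further 1 to 3 N; against the head plate bone and slide stop dead.
- slide_back (a point): the place to push: centre of the back (+y) face of the slide's upright, 40 mm above the base's top (55 mm above the bench). The upright is 12 mm thick. Behind it the slide's foot reaches 32 mm further to +y, 12 mm high above the base; 10 mm wide side braces behind the upright at board x = -52 and +52 mm leave 94 mm clear between them.
- iron_spike: corroded iron spike, 190 mm long, 30 mm wide at its head and 18 mm high, a bystander; origin on its underside, mid-length
- beaker: glass beaker, 76 mm across, 100 mm high, a bystander; origin under its centre
- bowl: green ceramic bowl, 130 mm across, 60 mm high, a bystander; origin under its centre
- jar_a: glass jar with a black lid, 72 mm across, 100 mm high, a bystander; origin under its centre
- brush: flat brush lying beyond the board, 190 mm long, a bystander; origin on its underside
- calliper: sliding calliper lying flat beyond the board, 200 mm long, 12 mm high, a bystander; origin on its underside, mid-length
- bone_a: loose dry cattle leg bone (metacarpal), of middle size; lying flat, about 180 to 185 mm long (its x), 0.12 to 0.35 kg. Origin: mid-length, on its underside. Shaft 33 mm wide, 21 mm high, its axis 16 mm up; flat end 52 mm wide, 32 high at -x; two round knuckles, together 45 mm wide, 31 high, at +x. Either end may go to the head plate. Any of the three may lie alone.
- bone_b: loose dry cattle leg bone (metacarpal), smaller and slimmer; lying flat, about 165 to 170 mm long (its x), 0.12 to 0.35 kg. Origin: mid-length, on its underside. Shaft 32 mm wide, 21 mm high, its axis 16 mm up; flat end 47 mm wide, 32 high at -x; two round knuckles, together 40 mm wide, 31 high, at +x. Either end may go to the head plate. Any of the three may lie alone.
- bone_c: loose dry cattle leg bone (metacarpal), larger and stouter; lying flat, about 193 to 198 mm long (its x), 0.12 to 0.35 kg. Origin: mid-length, on its underside. Shaft 34 mm wide, 21 mm high, its axis 16 mm up; flat end 55 mm wide, 32 high at -x; two round knuckles, together 48 mm wide, 31 high, at +x. Either end may go to the head plate. Any of the three may lie alone.
- sheet: thin grey felt sheet on the bench at the robot's left, 200 mm (its x) by 250 mm (its y), lying flat; two bones lie side by side on it, along its y. Origin: its centre, at bench height. The third bone, the one to measure, lies alone between the robot and the board.
Mind the look-alikes: they are no part of the job. What is shaped like the bone_b but red or turquoise is not meant.

How it is judged:
On the way:
1. a bone lies on the board between head plate and slide, let go (((z of bone_a in the frame of board between 0.01 and 0.02 m and x of bone_a in the frame of board between -0.045 and 0.045 m and y of bone_a in the frame of head_face above 0.0855 m and y of bone_a in the frame of slide_face below -0.0855 m and contact force between bone_a and the fingers below 0.05 N) or (z of bone_b in the frame of board between 0.01 and 0.02 m and x of bone_b in the frame of board between -0.045 and 0.045 m and y of bone_b in the frame of head_face above 0.0785 m and y of bone_b in the frame of slide_face below -0.0785 m and contact force between bone_b and the fingers below 0.05 N) or (z of bone_c in the frame of board between 0.01 and 0.02 m and x of bone_c in the frame of board between -0.045 and 0.045 m and y of bone_c in the frame of head_face above 0.0915 m and y of bone_c in the frame of slide_face below -0.0915 m and contact force between bone_c and the fingers below 0.05 N))), for 0.1 s.
At the end, for the whole second after the job is handed in: The bone that lay alone is flat on the board, within 40 mm of its middle line and straight along it (0.045 rad), one end against the head plate and the other against the slide, at most 2.5 mm of play in all, at rest; the other two are still on the grey sheet, moved less than 30 mm (((value of joint slide between 0.1805 and 0.1855 m and y of bone_a in the frame of head_face between 0.0895 and 0.0945 m and angle between the x axis of bone_a and the y axis of board, either way round below 0.045 rad and x of bone_a in the frame of board between -0.04 and 0.04 m and z of bone_a in the frame of board between 0.012 and 0.018 m and linear speed of bone_a below 0.01 m/s and distance of each of bone_b, bone_c from where it was at the start of the episode below 0.03 m and y of bone_b in the frame of sheet between -0.06 and 0.06 m and y of bone_c in the frame of sheet between -0.06 and 0.06 m) or (value of joint slide between 0.1665 and 0.1715 m and y of bone_b in the frame of head_face between 0.0825 and 0.0875 m and angle between the x axis of bone_b and the y axis of board, either way round below 0.045 rad and x of bone_b in the frame of board between -0.04 and 0.04 m and z of bone_b in the frame of board between 0.012 and 0.018 m and linear speed of bone_b below 0.01 m/s and distance of each of bone_a, bone_c from where it was at the start of the episode below 0.03 m and y of bone_a in the frame of sheet between -0.06 and 0.06 m and y of bone_c in the frame of sheet between -0.06 and 0.06 m) or (value of joint slide between 0.1925 and 0.1975 m and y of bone_c in the frame of head_face between 0.0955 and 0.1005 m and angle between the x axis of bone_c and the y axis of board, either way round below 0.045 rad and x of bone_c in the frame of board between -0.04 and 0.04 m and z of bone_c in the frame of board between 0.012 and 0.018 m and linear speed of bone_c below 0.01 m/s and distance of each of bone_a, bone_b from where it was at the start of the episode below 0.03 m and y of bone_a in the frame of sheet between -0.06 and 0.06 m and y of bone_b in the frame of sheet between -0.06 and 0.06 m))); the robot touches nothing.
It fails at once if the slide squeezed a bone with more than 30 N (contact force between slide and bone_a above 30 N or contact force between slide and bone_b above 30 N or contact force between slide and bone_c above 30 N).
It fails at once if a bone was dropped (a free fall of over about 10 mm) or flung ((contact force between bone_a and the fingers below 0.02 N and linear speed of bone_a above 0.45 m/s) or (contact force between bone_b and the fingers below 0.02 N and linear speed of bone_b above 0.45 m/s) or (contact force between bone_c and the fingers below 0.02 N and linear speed of bone_c above 0.45 m/s)).
It fails at once if a second bone was moved more than 30 mm (distance of each of bone_a, bone_b from where it was at the start of the episode above 0.03 m or distance of each of bone_a, bone_c from where it was at the start of the episode above 0.03 m or distance of each of bone_b, bone_c from where it was at the start of the episode above 0.03 m).
It fails at once if a bystander was moved more than 30 mm (distance of any of iron_spike, beaker, bowl, jar_a, brush, calliper from where it was at the start of the episode above 0.03 m).
It also fails if it takes over 64 s, if anything falls off the work surface, if the arm or the gripper's body presses on something with over 40 N, if the wrist force passes 120 N, or if a joint passes its speed limit or range.

## Working session

There is one attempt and no reset: what is moved stays moved. The work goes in short steps, Python scripts to look and compute and a tool call to move; the robot and the scene stay as the last step left them, time stands still between calls to the robot, and variables do not carry over. Pictures are saved under pics/ and viewed, at most 10 in all, crops included, and the job is handed in when it is done.

Besides the shell and the picture viewer there is one more tool, called after "Call:" in YAML: its name, and indented under it one key for each argument. move_arm: Moves the arm, as the interface text tells. Its arguments: {"type":"object","properties":{"increments":{"type":"array","items":{"type":"object","properties":{"tx":{"type":"number"},"ty":{"type":"number"},"tz":{"type":"number"},"yaw":{"type":"number"},"hand":{"type":"number"}}}},"newtons":{"type":"number"}},"required":["increments"]}

```bash
mkdir -p pics
cat > h.py <<'E'
import numpy as np, cv2
from cell import r, viewer, nets
def cal(n):
    c=viewer.get_calibration(n); f=200/np.tan(np.radians(c["vfov"])/2)
    return f,c["cx"],c["cy"],np.array(c["camera_from_world"])
def unproj(n,uv,z):
    f,cx,cy,T=cal(n); uv=np.atleast_2d(uv).astype(float)
    d=np.c_[(uv[:,0]-cx)/f,(uv[:,1]-cy)/f,np.ones(len(uv))]@T[:3,:3]
    o=-T[:3,:3].T@T[:3,3]
    return o+d*((z-o[2])/d[:,2])[:,None]
def proj(n,p):
    f,cx,cy,T=cal(n); q=np.atleast_2d(p)@T[:3,:3].T+T[:3,3]
    return np.c_[f*q[:,0]/q[:,2]+cx,f*q[:,1]/q[:,2]+cy]
def save(n,k,crop=None,s=1):
    im=viewer.grab_frame(n)
    if crop: a,b,c,d=crop; im=im[b:d,a:c]
    cv2.imwrite(f"pics/{k}.png",cv2.resize(im[:,:,::-1],None,fx=s,fy=s,interpolation=cv2.INTER_CUBIC))
E
python3 - <<'E'
from h import *
save("top","t0",s=1.25); save("side","s0",s=1.25)
for n in("top","side"):
    f,cx,cy,T=cal(n); print(n,f,cx,cy,(-T[:3,:3].T@T[:3,3]).round(3),T[2,:3].round(2))
    for q in("board","slide","bone_a","sheet"):
        print(q,[(np.round(d["box"]),round(d["conf"],2)) for d in nets.recognise(n,q)])
print(r.observe())
E
```

```text
top 451.98192493026505 310.7030697782794 190.11189364393115 [3.840e-01 1.000e-03 1.253e+00] [ 0.11 -0.01 -0.99]
board [(array([252., 116., 150.,  55.]), 0.83)]
slide [(array([276., 114.,  17.,  46.]), 0.64)]
bone_a [(array([139., 205.,  70.,  21.]), 0.92), (array([395., 257.,  58.,  56.]), 0.91), (array([145., 171.,  74.,  25.]), 0.71), (array([175., 264.,  56.,  52.]), 0.64), (array([313., 247.,  65.,  26.]), 0.59)]
sheet [(array([132., 162.,  97.,  75.]), 0.93), (array([163.,  93.,  45.,  48.]), 0.15)]
side 434.2416428659092 325.9122578392922 205.5973173153617 [-0.093 -0.707  0.865] [ 0.49  0.58 -0.65]
board [(array([317., 170., 120.,  89.]), 0.69)]
slide [(array([326., 168.,  45.,  34.]), 0.94)]
bone_a [(array([225., 154.,  39.,  38.]), 0.97), (array([267., 199.,  46.,  44.]), 0.74), (array([281., 246.,  43.,  51.]), 0.72), (array([247., 149.,  47.,  36.]), 0.69), (array([214., 145.,  82.,  57.]), 0.69), (array([389., 280.,  43.,  72.]), 0.63), (array([167., 200.,  64.,  22.]), 0.56), (array([318., 170., 116.,  90.]), 0.54)]
sheet [(array([213., 146.,  83.,  57.]), 0.76)]
{'clock': 0.5, 'joint_pos': array([-1.19417026,  0.5364028 , -0.00442741,  1.53792958,  0.00258003,
        1.06728911, -0.07117426]), 'dq': array([-2.36267715e-04,  4.54419065e-04, -9.58538610e-04, -2.86015519e-03,
        3.44390072e-04,  3.83850841e-05, -1.54470990e-03]), 'joint_efforts': array([-1.08398635e-03, -5.82880139e+01,  1.04674112e+00, -2.59218836e+01,
        1.23682874e-02,  2.84018868e-03, -2.24778097e-05]), 'tool_pos': array([0.27849254, 0.58729427, 0.25627625]), 'orientation': array([-3.11455982e-06,  2.19571181e-01,  9.75596482e-01, -1.12232356e-05]), 'force': array([-0.90352334,  0.06891457, -0.12908743]), 'moment': array([-0.01128019, -0.03121031,  0.01553828]), 'grip_force': 0.0, 'grip_width': 0.0853906123654729}
```

View pics/t0.png

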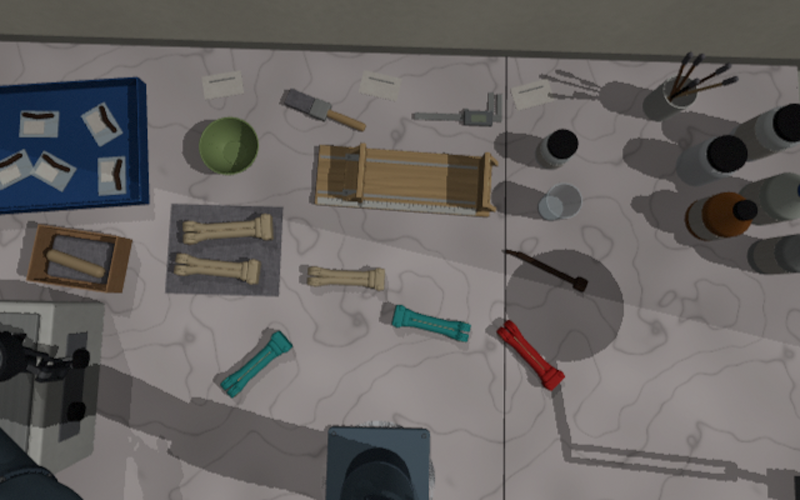

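View pics/s0.png

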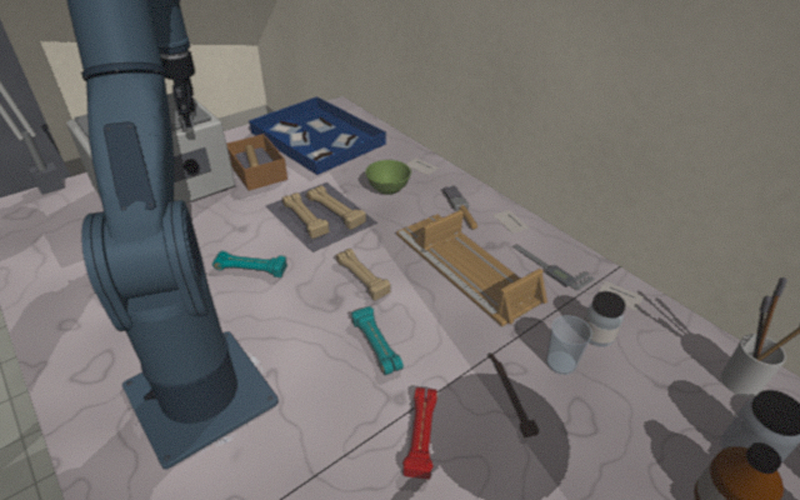

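The top picture shows the robot base at the bottom, with +x up and +y left. Candidates, in original top pixels:
- Cream bones at (179,183) and (173,214), both on the grey sheet and already done.
- Cream bone at (274,222), alone in front of the board.
- Teal at (205,290) and (345,258), and red at (424,283), which are look-alikes.

The cream one at (274,222) fits the description because it is bone-coloured, alone, and between the robot and the board. I'll confirm it in a crop and measure it.

Run:
```python
from h import *
save("top","t1",(230,105,410,245),4.4)
im=viewer.grab_frame("top"); hsv=cv2.cvtColor(im,cv2.COLOR_RGB2HSV)
for p in((222,255),(222,272),(200,272),(215,245),(232,272)): print(p,hsv[p])
m=((hsv[:,:,0]<26)&(hsv[:,:,0]>10)&(hsv[:,:,1]>55)&(hsv[:,:,2]>70)).astype(np.uint8)
for box in((232,200,318,242),):
    a,b,c,d=box; k=np.zeros_like(m); k[b:d,a:c]=m[b:d,a:c]
    n,l,st,_=cv2.connectedComponentsWithStats(k); i=1+st[1:,4].argmax(); print(st[i])
    v,u=np.nonzero(l==i); P=unproj("top",np.c_[u,v],0.02)[:,:2]
    rc=cv2.minAreaRect((P*1000).astype(np.float32)); print(rc)
    c0=P.mean(0); w,V=np.linalg.eigh(np.cov((P-c0).T)); a_=V[:,1]; t=(P-c0)@a_; s=(P-c0)@V[:,0]
    print("c",c0,"axis",a_,"ext",t.min(),t.max(), s.min(),s.max(),"mid",c0+a_*(t.min()+t.max())/2)
    for e in np.linspace(t.min(),t.max(),9)[:-1]:
        q=(t>=e)&(t<e+np.ptp(t)/8); print(round(e,3),round(np.ptp(s[q]),4),s[q].mean().round(4))
for q in("board","slide"):
  for n in("top","side"):
    for d in nets.trace(n,q)[:1]: 
        v,u=np.nonzero(d["mask"]); print(q,n,d["conf"],cv2.minAreaRect(np.c_[u,v].astype(np.float32)),cv2.boxPoints(cv2.minAreaRect(np.c_[u,v].astype(np.float32))).round(1).tolist())
```

```text
(222, 255) [ 20  73 109]
(222, 272) [ 19  75 126]
(200, 272) [  4  14 129]
(215, 245) [ 6 13 96]
(232, 272) [  4  15 121]
[246 213  62  19 771]
((427.8254699707031, 81.74279022216797), (166.2521209716797, 43.95135498046875), 89.47513580322266)
c [0.42846186 0.07956311] axis [0.01797789 0.99983838] ext -0.08090430720191896 0.08535921942863364 -0.022002986339245984 0.02205202054769944 mid [0.42850191 0.08179021]
-0.081 0.0441 -0.0002
-0.06 0.036 0.0002
-0.039 0.03 0.0002
-0.019 0.028 -0.0003
0.002 0.0298 0.0007
0.023 0.0308 -0.0003
0.044 0.0382 -0.0005
0.065 0.0408 0.0003
board top 0.7 ((436.6000671386719, 213.80001831054688), (70.65974426269531, 10.733125686645508), 26.56505012512207) [[402.6000061035156, 202.8000030517578], [407.3999938964844, 193.1999969482422], [470.6000061035156, 224.8000030517578], [465.79998779296875, 234.39999389648438]]
board side 0.76 ((381.42132568359375, 208.3984832763672), (125.19248962402344, 54.76226806640625), 40.91438674926758) [[316.20001220703125, 188.10000610351562], [352.1000061035156, 146.6999969482422], [446.70001220703125, 228.6999969482422], [410.79998779296875, 270.1000061035156]]
slide top 0.92 ((283.7366943359375, 138.0680389404297), (17.647733688354492, 49.159088134765625), 3.9451863765716553) [[273.20001220703125, 162.0], [276.6000061035156, 112.9000015258789], [294.20001220703125, 114.19999694824219], [290.79998779296875, 163.1999969482422]]
slide side 0.56 ((351.7957458496094, 184.48011779785156), (19.697071075439453, 43.899749755859375), 66.50143432617188) [[327.70001220703125, 184.1999969482422], [368.0, 166.6999969482422], [375.8999938964844, 184.8000030517578], [335.6000061035156, 202.3000030517578]]
```

View pics/t1.png

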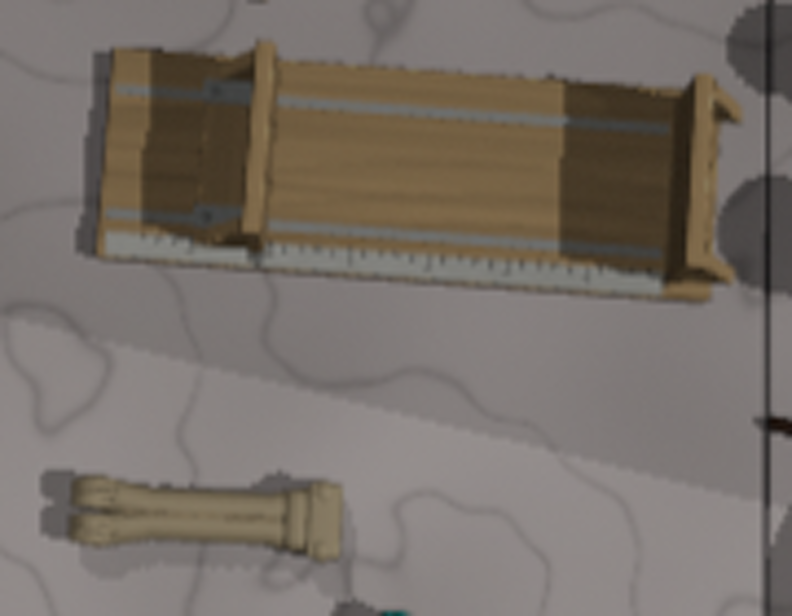

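The crop confirms a cream, bone-coloured bone, alone and about 166 mm long, so it is bone_b. Its flat end is on the right (-y). The slide is at the left end of the board and the head plate at the right. Next I'll fit the board pose to these corners.

```bash
cat > fit.py <<'E'
from h import *
from scipy.optimize import least_squares
C=lambda u,v:(230+u/4.4-.4,105+v/4.4-.4)
B=[(.068,.195,.015),(-.068,.195,.015),(-.068,-.195,.015),(.059,-.165,.087),(-.059,-.165,.087)]
U=np.array([C(113,48),C(98,256),C(708,297),C(695,76),C(687,268),C(275,42),C(262,234)])
def pts(p):
    L=np.array(B+[(.059,p[3]-.165,.087),(-.059,p[3]-.165,.087)])
    c,s=np.cos(p[2]),np.sin(p[2]); return np.c_[p[0]+c*L[:,0]-s*L[:,1],p[1]+s*L[:,0]+c*L[:,1],L[:,2]]
s=least_squares(lambda p:(proj("top",pts(p))-U).ravel(),[.6,-.06,0,.24],loss='soft_l1')
if __name__=="__main__":
    print("board x y yaw slide",s.x.round(4)); print((proj("top",pts(s.x))-U).round(1).tolist())
    viewer_im=viewer.grab_frame("side")
    for p in proj("side",pts(s.x)): cv2.circle(viewer_im,tuple(int(v*4) for v in p),6,(255,0,0),-1,shift=2)
    cen=np.array([.4285,.0815]);a=np.array([.018,1])
    e=[[*(cen+a*t),.016] for t in(-.083,0,.083)]
    for p in proj("side",e): cv2.circle(viewer_im,tuple(int(v*4) for v in p),6,(0,0,255),-1,shift=2)
    cv2.imwrite("pics/s1.png",cv2.resize(viewer_im[150:270,250:450,::-1],None,fx=4,fy=4,interpolation=cv2.INTER_CUBIC))
E
python3 fit.py
```

```text
board x y yaw slide [ 0.6481 -0.04   -0.0447  0.2532]
[[0.0, -0.3], [-0.8, 0.3], [0.9, 1.2], [0.3, -0.7], [-0.3, -0.4], [0.2, -0.0], [-0.3, 0.3]]
```

View pics/s1.png

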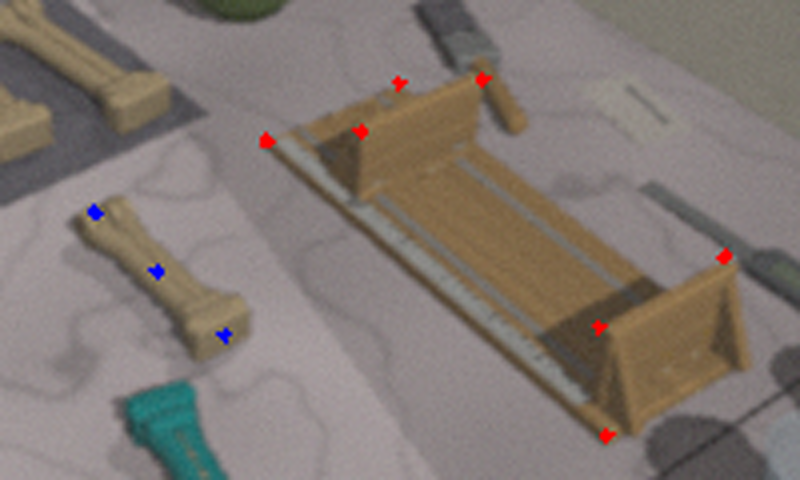

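Call:
move_arm:
  increments:
    - {"yaw": 6.56}
    - {"yaw": 6.56}
    - {"yaw": 6.56}
    - {"yaw": 6.56}
    - {"yaw": 6.56}
    - {"yaw": 6.56}
    - {"yaw": 6.56}
    - {"yaw": 6.56}
    - {"yaw": 6.56}
    - {"yaw": 6.56}
    - {"hand": 1}
  newtons: 25

```text
$.increments[0]: bad value
```

Call:
move_arm:
  increments:
    - {"tx": -0.03, "ty": 0.01}
    - {"tx": -0.03, "ty": 0.01}
    - {"tx": -0.03, "ty": 0.01}
    - {"tx": -0.03, "ty": 0.01}
    - {"tx": -0.03, "ty": 0.01}
    - {"tx": -0.03, "ty": 0.01}
    - {"tx": -0.03, "ty": 0.01}
    - {"tx": -0.03, "ty": 0.01}
    - {"tx": -0.03, "ty": 0.01}
    - {"tx": -0.03, "ty": 0.01}
    - {"tx": -0.03, "ty": 0.01}
    - {"tx": -0.03, "ty": 0.01}

```text
$.increments[0]: bad value
```

Call:
move_arm:
  increments:
    - {"tx": -0.03, "ty": 0.01, "tz": 0.02}
    - {"tx": -0.03, "ty": 0.01, "tz": 0.02}
    - {"tx": -0.03, "ty": 0.01, "tz": 0.02}
    - {"tx": -0.03, "ty": 0.009, "tz": 0.02}
    - {"tx": -0.024, "tz": 0.02}
    - {"tz": 0.01}
    - {}

```text
$.increments[0]: bad value
```

Run:
```python
from h import *
o=r.observe(); print({k:o[k] for k in("clock","tool_pos","orientation","force")})
im=viewer.grab_frame("side")
cv2.imwrite("pics/s2.png",cv2.resize(im[120:300,220:460,::-1],None,fx=3.3,fy=3.3,interpolation=cv2.INTER_CUBIC))
```

```text
{'clock': 0.85, 'tool_pos': array([0.27846453, 0.5873304 , 0.25630953]), 'orientation': array([-7.06109474e-07,  2.19569191e-01,  9.75596930e-01,  2.34911208e-05]), 'force': array([-0.77321475,  0.36566564,  0.6243051 ])}
```

View pics/s2.png

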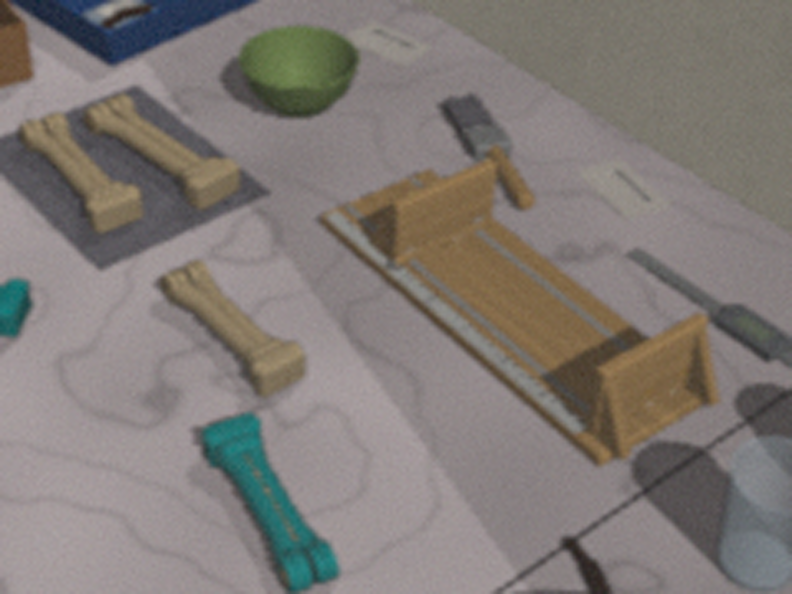

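The moves were refused, apparently because each row needs every field. The picture shows an unchanged scene.

Call:
move_arm:
  increments:
    - {"tx": 0, "ty": 0, "tz": 0, "yaw": 6.56, "hand": 1}
    - {"tx": 0, "ty": 0, "tz": 0, "yaw": 6.56, "hand": 1}
    - {"tx": 0, "ty": 0, "tz": 0, "yaw": 6.56, "hand": 1}
    - {"tx": 0, "ty": 0, "tz": 0, "yaw": 6.56, "hand": 1}
    - {"tx": 0, "ty": 0, "tz": 0, "yaw": 6.56, "hand": 1}
    - {"tx": 0, "ty": 0, "tz": 0, "yaw": 6.56, "hand": 1}
    - {"tx": 0, "ty": 0, "tz": 0, "yaw": 6.56, "hand": 1}
    - {"tx": 0, "ty": 0, "tz": 0, "yaw": 6.56, "hand": 1}
    - {"tx": 0, "ty": 0, "tz": 0, "yaw": 6.56, "hand": 1}
    - {"tx": 0, "ty": 0, "tz": 0, "yaw": 6.56, "hand": 1}
    - {"tx": 0, "ty": 0, "tz": 0, "yaw": 0, "hand": 1}
  newtons: 25

```text
clock: 1.82
tool_pos: [0.2783, 0.5874, 0.2563]
orientation: [0.0, 0.714, 0.7, 0.0]
force: [-0.1, 0.2, -0.3]
grip_width: 0.0853
grip_force: 0.0
```

Call:
move_arm:
  increments:
    - {"tx": -0.03, "ty": 0.01, "tz": 0, "yaw": 0, "hand": 1}
    - {"tx": -0.03, "ty": 0.01, "tz": 0, "yaw": 0, "hand": 1}
    - {"tx": -0.03, "ty": 0.01, "tz": 0, "yaw": 0, "hand": 1}
    - {"tx": -0.03, "ty": 0.01, "tz": 0, "yaw": 0, "hand": 1}
    - {"tx": -0.03, "ty": 0.01, "tz": 0, "yaw": 0, "hand": 1}
    - {"tx": -0.03, "ty": 0.01, "tz": 0, "yaw": 0, "hand": 1}
    - {"tx": -0.03, "ty": 0.01, "tz": 0, "yaw": 0, "hand": 1}
    - {"tx": -0.03, "ty": 0.01, "tz": 0, "yaw": 0, "hand": 1}
    - {"tx": -0.03, "ty": 0.01, "tz": 0, "yaw": 0, "hand": 1}
    - {"tx": -0.03, "ty": 0.01, "tz": 0, "yaw": 0, "hand": 1}
    - {"tx": -0.03, "ty": 0.01, "tz": 0, "yaw": 0, "hand": 1}
    - {"tx": -0.03, "ty": 0.01, "tz": 0, "yaw": 0, "hand": 1}

```text
clock: 2.82
tool_pos: [0.3927, 0.2239, 0.2566]
orientation: [0.0, 0.712, 0.703, 0.0]
force: [1.5, -0.0, 0.2]
grip_width: 0.0852
grip_force: 0.0
```

Call:
move_arm:
  increments:
    - {"tx": -0.03, "ty": 0.01, "tz": 0.02, "yaw": 0, "hand": 1}
    - {"tx": -0.03, "ty": 0.01, "tz": 0.02, "yaw": 0, "hand": 1}
    - {"tx": -0.03, "ty": 0.01, "tz": 0.02, "yaw": 0, "hand": 1}
    - {"tx": -0.03, "ty": 0.009, "tz": 0.02, "yaw": 0, "hand": 1}
    - {"tx": -0.024, "ty": 0, "tz": 0.02, "yaw": 0, "hand": 1}
    - {"tx": 0, "ty": 0, "tz": 0.01, "yaw": 0, "hand": 1}
    - {"tx": 0, "ty": 0, "tz": 0, "yaw": 0, "hand": 1}
    - {"tx": 0, "ty": 0, "tz": 0, "yaw": 0, "hand": 1}

```text
clock: 3.48
tool_pos: [0.4289, 0.0813, 0.1463]
orientation: [-0.0, 0.712, 0.702, -0.0]
force: [-0.2, -0.1, 1.3]
grip_width: 0.0852
grip_force: 0.0
```

Call:
move_arm:
  increments:
    - {"tx": -0.001, "ty": 0, "tz": 0.025, "yaw": 0, "hand": 1}
    - {"tx": 0, "ty": 0, "tz": 0.025, "yaw": 0, "hand": 1}
    - {"tx": 0, "ty": 0, "tz": 0.025, "yaw": 0, "hand": 1}
    - {"tx": 0, "ty": 0, "tz": 0.02, "yaw": 0, "hand": 1}
    - {"tx": 0, "ty": 0, "tz": 0.015, "yaw": 0, "hand": 1}
    - {"tx": 0, "ty": 0, "tz": 0.006, "yaw": 0, "hand": 1}
    - {"tx": 0, "ty": 0, "tz": 0, "yaw": 0, "hand": 1}
    - {"tx": 0, "ty": 0, "tz": 0, "yaw": 0, "hand": 1}

```text
clock: 4.15
tool_pos: [0.4297, 0.0807, 0.0311]
orientation: [0.0, 0.712, 0.702, 0.001]
force: [-0.0, -0.3, 0.3]
grip_width: 0.0853
grip_force: 0.0
```

Call:
move_arm:
  increments:
    - {"tx": 0, "ty": 0, "tz": 0, "yaw": 0, "hand": 0.4}
    - {"tx": 0, "ty": 0, "tz": 0, "yaw": 0, "hand": 0.1}
    - {"tx": 0, "ty": 0, "tz": 0, "yaw": 0, "hand": -0.1}
    - {"tx": 0, "ty": 0, "tz": 0, "yaw": 0, "hand": -0.3}
    - {"tx": 0, "ty": 0, "tz": 0, "yaw": 0, "hand": -1}
    - {"tx": 0, "ty": 0, "tz": 0, "yaw": 0, "hand": -1}
    - {"tx": 0, "ty": 0, "tz": 0, "yaw": 0, "hand": -1}
    - {"tx": 0, "ty": 0, "tz": 0, "yaw": 0, "hand": -1}
    - {"tx": 0, "ty": 0, "tz": 0, "yaw": 0, "hand": -1}
    - {"tx": 0, "ty": 0, "tz": 0, "yaw": 0, "hand": -1}
  newtons: 25

```text
clock: 4.98
tool_pos: [0.429, 0.0798, 0.0308]
orientation: [-0.0, 0.713, 0.701, 0.0]
force: [-2.1, -0.3, 7.1]
grip_width: 0.0312
grip_force: 24.1
```

Call:
move_arm:
  increments:
    - {"tx": 0, "ty": 0, "tz": -0.005, "yaw": 0, "hand": -1}
    - {"tx": 0, "ty": 0, "tz": -0.01, "yaw": 0, "hand": -1}
    - {"tx": 0, "ty": 0, "tz": -0.015, "yaw": 0, "hand": -1}
    - {"tx": 0, "ty": 0, "tz": -0.015, "yaw": 0, "hand": -1}
    - {"tx": 0, "ty": 0, "tz": -0.015, "yaw": 0, "hand": -1}
    - {"tx": 0, "ty": 0, "tz": -0.015, "yaw": 0, "hand": -1}
    - {"tx": 0, "ty": 0, "tz": -0.015, "yaw": 0, "hand": -1}
    - {"tx": 0, "ty": 0, "tz": -0.01, "yaw": 0, "hand": -1}
    - {"tx": 0, "ty": 0, "tz": -0.005, "yaw": 0, "hand": -1}
    - {"tx": 0, "ty": 0, "tz": 0, "yaw": 0, "hand": -1}
    - {"tx": 0, "ty": 0, "tz": 0, "yaw": 0, "hand": -1}

```text
clock: 5.9
tool_pos: [0.4288, 0.0798, 0.1352]
orientation: [-0.0, 0.713, 0.701, 0.0]
force: [0.2, 0.1, -2.8]
grip_width: 0.0312
grip_force: 25.5
```

Call:
move_arm:
  increments:
    - {"tx": -0.0075, "ty": 0.01, "tz": 0, "yaw": 0, "hand": -1}
    - {"tx": -0.0125, "ty": 0.0175, "tz": 0, "yaw": 0, "hand": -1}
    - {"tx": -0.0158, "ty": 0.022, "tz": 0, "yaw": 0, "hand": -1}
    - {"tx": -0.0158, "ty": 0.022, "tz": 0, "yaw": 0, "hand": -1}
    - {"tx": -0.0158, "ty": 0.022, "tz": 0, "yaw": 0, "hand": -1}
    - {"tx": -0.0158, "ty": 0.022, "tz": 0, "yaw": 0, "hand": -1}
    - {"tx": -0.0158, "ty": 0.022, "tz": 0, "yaw": 0, "hand": -1}
    - {"tx": -0.0158, "ty": 0.022, "tz": 0, "yaw": 0, "hand": -1}
    - {"tx": -0.0158, "ty": 0.022, "tz": 0, "yaw": 0, "hand": -1}
    - {"tx": -0.0158, "ty": 0.022, "tz": 0, "yaw": 0, "hand": -1}
    - {"tx": -0.007, "ty": 0.011, "tz": 0, "yaw": 0.8, "hand": -1}
    - {"tx": -0.0042, "ty": 0.0057, "tz": 0, "yaw": 0.8, "hand": -1}

```text
clock: 6.9
tool_pos: [0.647, -0.0836, 0.1337]
orientation: [-0.0, 0.724, 0.69, -0.001]
force: [-0.9, 0.3, -2.7]
grip_width: 0.0314
grip_force: 25.5
```

Call:
move_arm:
  increments:
    - {"tx": 0, "ty": 0, "tz": 0, "yaw": 0, "hand": -1}
    - {"tx": 0, "ty": 0, "tz": 0, "yaw": 0, "hand": -1}
    - {"tx": 0, "ty": 0, "tz": 0, "yaw": 0, "hand": -1}

```text
clock: 7.15
tool_pos: [0.6451, -0.0804, 0.1345]
orientation: [-0.001, 0.722, 0.692, -0.0]
force: [0.6, 0.4, -2.2]
grip_width: 0.031
grip_force: 25.5
```

Run:
```python
from h import *
im=viewer.grab_frame("side"); a=im[130:270,260:460]; im=viewer.grab_frame("top"); b=im[95:235,220:420]
cv2.imwrite("pics/s3.png",cv2.resize(np.hstack([a,b])[:,:,::-1],None,fx=2,fy=2,interpolation=cv2.INTER_CUBIC))
```

```text
(no output)
```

View pics/s3.png

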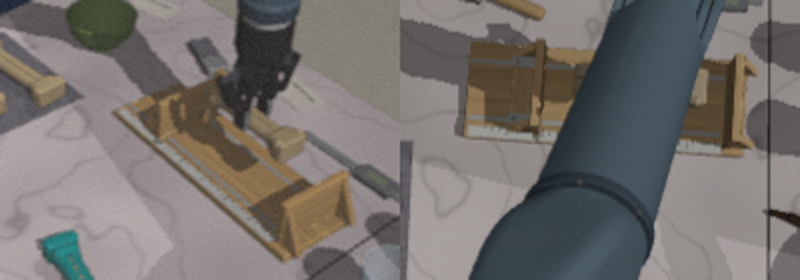

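The bone is held level above the board, between slide and head plate: in the left half the bone is at about (270,130), and in the right half its flat end is at (700,87). Lowering it now.

Call:
move_arm:
  increments:
    - {"tx": 0, "ty": 0.001, "tz": 0.01, "yaw": 0, "hand": -1}
    - {"tx": 0, "ty": 0, "tz": 0.015, "yaw": 0, "hand": -1}
    - {"tx": 0, "ty": 0, "tz": 0.015, "yaw": 0, "hand": -1}
    - {"tx": 0, "ty": 0, "tz": 0.015, "yaw": 0, "hand": -1}
    - {"tx": 0, "ty": 0, "tz": 0.012, "yaw": 0, "hand": -1}
    - {"tx": 0, "ty": 0, "tz": 0.008, "yaw": 0, "hand": -1}
    - {"tx": 0, "ty": 0, "tz": 0.005, "yaw": 0, "hand": -1}
    - {"tx": 0, "ty": 0, "tz": 0.003, "yaw": 0, "hand": -1}
    - {"tx": 0, "ty": 0, "tz": 0.002, "yaw": 0, "hand": -1}
    - {"tx": 0, "ty": 0, "tz": 0, "yaw": 0, "hand": -1}
    - {"tx": 0, "ty": 0, "tz": 0, "yaw": 0, "hand": -1}
    - {"tx": 0, "ty": 0, "tz": 0, "yaw": 0, "hand": -1}

```text
clock: 8.25
tool_pos: [0.6479, -0.0818, 0.051]
orientation: [0.0, 0.723, 0.691, 0.0]
force: [1.0, -0.2, -2.2]
grip_width: 0.0312
grip_force: 25.5
```

Call:
move_arm:
  increments:
    - {"tx": 0, "ty": 0, "tz": 0.001, "yaw": 0, "hand": -1}
    - {"tx": 0, "ty": 0, "tz": 0, "yaw": 0, "hand": -1}
    - {"tx": 0, "ty": 0, "tz": 0, "yaw": 0, "hand": -1}

```text
clock: 8.5
tool_pos: [0.6474, -0.0817, 0.0495]
orientation: [0.0, 0.723, 0.691, 0.0]
force: [-0.1, 0.2, -1.8]
grip_width: 0.031
grip_force: 25.5
```

Call:
move_arm:
  increments:
    - {"tx": 0, "ty": 0, "tz": 0.0015, "yaw": 0, "hand": -1}
    - {"tx": 0, "ty": 0, "tz": 0, "yaw": 0, "hand": -1}
    - {"tx": 0, "ty": 0, "tz": 0.001, "yaw": 0, "hand": -1}
    - {"tx": 0, "ty": 0, "tz": 0, "yaw": 0, "hand": -1}
    - {"tx": 0, "ty": 0, "tz": 0, "yaw": 0, "hand": -1}

```text
clock: 8.92
tool_pos: [0.6473, -0.0817, 0.0467]
orientation: [-0.0, 0.723, 0.691, -0.0]
force: [0.4, -0.4, -1.8]
grip_width: 0.0311
grip_force: 25.6
```

Call:
move_arm:
  increments:
    - {"tx": 0, "ty": 0, "tz": 0.001, "yaw": 0, "hand": -1}
    - {"tx": 0, "ty": 0, "tz": 0, "yaw": 0, "hand": -1}
    - {"tx": 0, "ty": 0, "tz": 0, "yaw": 0, "hand": -1}

```text
clock: 9.17
tool_pos: [0.6475, -0.0818, 0.046]
orientation: [0.0, 0.723, 0.691, 0.0]
force: [-0.5, 0.2, -0.3]
grip_width: 0.0313
grip_force: 25.7
```

Call:
move_arm:
  increments:
    - {"tx": 0, "ty": 0, "tz": 0.0005, "yaw": 0, "hand": -1}
    - {"tx": 0, "ty": 0, "tz": 0, "yaw": 0, "hand": -1}
    - {"tx": 0, "ty": 0, "tz": 0, "yaw": 0, "hand": -0.2}
    - {"tx": 0, "ty": 0, "tz": 0, "yaw": 0, "hand": -0.1}
    - {"tx": 0, "ty": 0, "tz": 0, "yaw": 0, "hand": 0.1}
    - {"tx": 0, "ty": 0, "tz": 0, "yaw": 0, "hand": 0.5}
    - {"tx": 0, "ty": 0, "tz": 0, "yaw": 0, "hand": 0.5}
    - {"tx": 0, "ty": 0, "tz": 0, "yaw": 0, "hand": 0.5}
    - {"tx": 0, "ty": 0, "tz": 0, "yaw": 0, "hand": 0.5}
    - {"tx": 0, "ty": 0, "tz": 0, "yaw": 0, "hand": 0.5}

```text
clock: 10.0
tool_pos: [0.6474, -0.0817, 0.0453]
orientation: [-0.0, 0.723, 0.691, -0.0]
force: [0.3, -0.3, -0.7]
grip_width: 0.0645
grip_force: 0.0
```

Call:
move_arm:
  increments:
    - {"tx": 0, "ty": 0, "tz": -0.005, "yaw": 0, "hand": 0.5}
    - {"tx": 0, "ty": 0, "tz": -0.02, "yaw": 0, "hand": 0.5}
    - {"tx": 0, "ty": 0, "tz": -0.03, "yaw": 0, "hand": 0.5}
    - {"tx": 0, "ty": 0, "tz": -0.03, "yaw": 0, "hand": 0.5}
    - {"tx": 0, "ty": 0, "tz": -0.03, "yaw": 0, "hand": 0.5}
    - {"tx": 0, "ty": 0, "tz": -0.02, "yaw": 0, "hand": 0.5}
    - {"tx": 0, "ty": 0, "tz": -0.005, "yaw": 0, "hand": 0.5}
    - {"tx": 0, "ty": 0, "tz": 0, "yaw": 0, "hand": -1}
    - {"tx": 0, "ty": 0, "tz": 0, "yaw": 0, "hand": -1}

```text
clock: 10.75
tool_pos: [0.6469, -0.0815, 0.1847]
orientation: [-0.0, 0.723, 0.691, -0.0]
force: [-0.1, -0.2, 0.2]
grip_width: 0.0407
grip_force: 0.0
```

Call:
move_arm:
  increments:
    - {"tx": 0.015, "ty": 0, "tz": 0, "yaw": 0, "hand": -1}
    - {"tx": 0.027, "ty": 0, "tz": 0, "yaw": 0, "hand": -1}
    - {"tx": 0.027, "ty": 0, "tz": 0, "yaw": 0, "hand": -1}
    - {"tx": 0.027, "ty": 0, "tz": 0, "yaw": 0, "hand": -1}
    - {"tx": 0.027, "ty": 0, "tz": 0, "yaw": 0, "hand": -1}
    - {"tx": 0.027, "ty": 0, "tz": 0, "yaw": 0, "hand": -1}
    - {"tx": 0.027, "ty": 0, "tz": 0, "yaw": 0, "hand": -1}
    - {"tx": 0.015, "ty": 0, "tz": 0, "yaw": 0, "hand": -1}
    - {"tx": 0, "ty": 0, "tz": 0, "yaw": 0, "hand": -1}
    - {"tx": 0, "ty": 0, "tz": 0, "yaw": 0, "hand": -1}

```text
clock: 11.58
tool_pos: [0.6552, 0.111, 0.1841]
orientation: [-0.0, 0.722, 0.692, -0.001]
force: [0.4, -0.9, -0.2]
grip_width: 0.0
grip_force: 0.0
```

Run:
```python
from h import *
im=viewer.grab_frame("side"); a=im[130:270,260:460]; im=viewer.grab_frame("top"); b=im[95:235,220:420]
cv2.imwrite("pics/s4.png",cv2.resize(np.hstack([a,b])[:,:,::-1],None,fx=2,fy=2,interpolation=cv2.INTER_CUBIC))
```

```text
(no output)
```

View pics/s4.png

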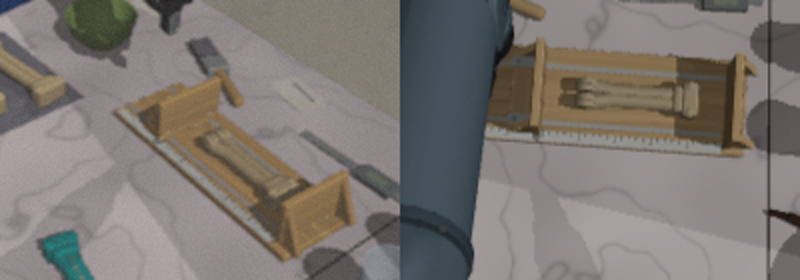

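The bone lies straight on the board and has been released: right half, from (578,93) to (698,98). The hand is behind the slide. Next it goes down behind the slide and pushes.

Call:
move_arm:
  increments:
    - {"tx": 0, "ty": 0, "tz": 0.02, "yaw": 0, "hand": -1}
    - {"tx": 0, "ty": 0, "tz": 0.025, "yaw": 0, "hand": -1}
    - {"tx": 0, "ty": 0, "tz": 0.025, "yaw": 0, "hand": -1}
    - {"tx": 0, "ty": 0, "tz": 0.025, "yaw": 0, "hand": -1}
    - {"tx": 0, "ty": 0, "tz": 0.018, "yaw": 0, "hand": -1}
    - {"tx": 0, "ty": 0, "tz": 0.008, "yaw": 0, "hand": -1}
    - {"tx": 0, "ty": 0, "tz": 0, "yaw": 0, "hand": -1}
    - {"tx": 0, "ty": 0, "tz": 0, "yaw": 0, "hand": -1}
    - {"tx": 0, "ty": 0, "tz": 0, "yaw": 0, "hand": -1}

```text
clock: 12.43
tool_pos: [0.6572, 0.1094, 0.0659]
orientation: [0.001, 0.723, 0.691, 0.001]
force: [-0.0, 0.9, -0.1]
grip_width: 0.0004
grip_force: 0.0
```

Call:
move_arm:
  increments:
    - {"tx": -0.008, "ty": 0, "tz": 0, "yaw": 0, "hand": -1}
    - {"tx": -0.008, "ty": 0, "tz": 0, "yaw": 0, "hand": -1}
    - {"tx": -0.008, "ty": 0, "tz": 0, "yaw": 0, "hand": -1}
    - {"tx": -0.006, "ty": 0, "tz": 0, "yaw": 0, "hand": -1}
    - {"tx": -0.005, "ty": 0, "tz": 0, "yaw": 0, "hand": -1}
    - {"tx": -0.004, "ty": 0, "tz": 0, "yaw": 0, "hand": -1}
    - {"tx": -0.004, "ty": 0, "tz": 0, "yaw": 0, "hand": -1}
    - {"tx": -0.004, "ty": 0, "tz": 0, "yaw": 0, "hand": -1}
    - {"tx": -0.004, "ty": 0, "tz": 0, "yaw": 0, "hand": -1}
    - {"tx": -0.004, "ty": 0, "tz": 0, "yaw": 0, "hand": -1}

```text
clock: 13.27
tool_pos: [0.6536, 0.0552, 0.0643]
orientation: [-0.0, 0.723, 0.691, 0.0]
force: [0.1, 1.6, 0.5]
grip_width: 0.0003
grip_force: 0.0
```

Call:
move_arm:
  increments:
    - {"tx": -0.004, "ty": 0, "tz": 0, "yaw": 0, "hand": -1}
    - {"tx": -0.004, "ty": 0, "tz": 0, "yaw": 0, "hand": -1}
    - {"tx": -0.004, "ty": 0, "tz": 0, "yaw": 0, "hand": -1}
    - {"tx": -0.004, "ty": 0, "tz": 0, "yaw": 0, "hand": -1}
    - {"tx": -0.004, "ty": 0, "tz": 0, "yaw": 0, "hand": -1}
    - {"tx": -0.003, "ty": 0, "tz": 0, "yaw": 0, "hand": -1}
    - {"tx": -0.003, "ty": 0, "tz": 0, "yaw": 0, "hand": -1}
    - {"tx": -0.003, "ty": 0, "tz": 0, "yaw": 0, "hand": -1}
    - {"tx": -0.003, "ty": 0, "tz": 0, "yaw": 0, "hand": -1}
    - {"tx": -0.003, "ty": 0, "tz": 0, "yaw": 0, "hand": -1}
    - {"tx": -0.003, "ty": 0, "tz": 0, "yaw": 0, "hand": -1}
    - {"tx": -0.003, "ty": 0, "tz": 0, "yaw": 0, "hand": -1}

```text
clock: 14.27
tool_pos: [0.6517, 0.0141, 0.0643]
orientation: [-0.0, 0.723, 0.691, 0.0]
force: [1.0, 2.9, 1.1]
grip_width: 0.0
grip_force: 0.0
```

Call:
move_arm:
  increments:
    - {"tx": -0.002, "ty": 0, "tz": 0, "yaw": 0, "hand": -1}
    - {"tx": -0.002, "ty": 0, "tz": 0, "yaw": 0, "hand": -1}
    - {"tx": -0.002, "ty": 0, "tz": 0, "yaw": 0, "hand": -1}
    - {"tx": -0.002, "ty": 0, "tz": 0, "yaw": 0, "hand": -1}
    - {"tx": -0.002, "ty": 0, "tz": 0, "yaw": 0, "hand": -1}
    - {"tx": 0, "ty": 0, "tz": 0, "yaw": 0, "hand": -1}

```text
clock: 14.77
tool_pos: [0.6512, 0.0033, 0.0643]
orientation: [0.0, 0.723, 0.691, -0.0]
force: [0.2, 1.2, 0.5]
grip_width: 0.0001
grip_force: 0.0
```

Call:
move_arm:
  increments:
    - {"tx": -0.001, "ty": 0, "tz": 0, "yaw": 0, "hand": -1}
    - {"tx": -0.001, "ty": 0, "tz": 0, "yaw": 0, "hand": -1}
    - {"tx": -0.001, "ty": 0, "tz": 0, "yaw": 0, "hand": -1}
    - {"tx": -0.001, "ty": 0, "tz": 0, "yaw": 0, "hand": -1}
    - {"tx": -0.001, "ty": 0, "tz": 0, "yaw": 0, "hand": -1}
    - {"tx": -0.001, "ty": 0, "tz": 0, "yaw": 0, "hand": -1}
    - {"tx": -0.001, "ty": 0, "tz": 0, "yaw": 0, "hand": -1}
    - {"tx": -0.001, "ty": 0, "tz": 0, "yaw": 0, "hand": -1}
    - {"tx": -0.001, "ty": 0, "tz": 0, "yaw": 0, "hand": -1}
    - {"tx": -0.001, "ty": 0, "tz": 0, "yaw": 0, "hand": -1}

```text
clock: 15.6
tool_pos: [0.6508, -0.0059, 0.0643]
orientation: [-0.0, 0.723, 0.691, -0.0]
force: [1.2, 2.6, -0.1]
grip_width: -0.0003
grip_force: 0.0
```

Call:
move_arm:
  increments:
    - {"tx": -0.001, "ty": 0, "tz": 0, "yaw": 0, "hand": -1}
    - {"tx": -0.001, "ty": 0, "tz": 0, "yaw": 0, "hand": -1}
    - {"tx": -0.001, "ty": 0, "tz": 0, "yaw": 0, "hand": -1}

```text
clock: 15.85
tool_pos: [0.6506, -0.0089, 0.0643]
orientation: [-0.0, 0.723, 0.691, 0.0]
force: [0.9, 3.5, 0.3]
grip_width: 0.0001
grip_force: 0.0
```

Call:
move_arm:
  increments:
    - {"tx": -0.001, "ty": 0, "tz": 0, "yaw": 0, "hand": -1}
    - {"tx": -0.001, "ty": 0, "tz": 0, "yaw": 0, "hand": -1}

```text
clock: 16.02
tool_pos: [0.6506, -0.0103, 0.0643]
orientation: [-0.0, 0.723, 0.691, 0.0]
force: [0.1, 5.3, 0.8]
grip_width: -0.0001
grip_force: 0.0
```

Call:
move_arm:
  increments:
    - {"tx": -0.0005, "ty": 0, "tz": 0, "yaw": 0, "hand": -1}
    - {"tx": 0, "ty": 0, "tz": 0, "yaw": 0, "hand": -1}

```text
clock: 16.18
tool_pos: [0.6506, -0.0102, 0.0643]
orientation: [-0.001, 0.723, 0.691, 0.0]
force: [0.6, 5.2, 0.7]
grip_width: -0.0002
grip_force: 0.0
```

Call:
move_arm:
  increments:
    - {"tx": -0.0005, "ty": 0, "tz": 0, "yaw": 0, "hand": -1}
    - {"tx": 0, "ty": 0, "tz": 0, "yaw": 0, "hand": -1}

```text
clock: 16.35
tool_pos: [0.6506, -0.0102, 0.0643]
orientation: [-0.001, 0.722, 0.691, 0.001]
force: [0.5, 5.1, 0.2]
grip_width: -0.0002
grip_force: 0.0
```

Call:
move_arm:
  increments:
    - {"tx": -0.001, "ty": 0, "tz": 0, "yaw": 0, "hand": -1}
    - {"tx": 0, "ty": 0, "tz": 0, "yaw": 0, "hand": -1}
    - {"tx": 0, "ty": 0, "tz": 0, "yaw": 0, "hand": -1}

```text
clock: 16.6
tool_pos: [0.6505, -0.0103, 0.0643]
orientation: [-0.001, 0.722, 0.692, 0.001]
force: [0.3, 7.7, 1.6]
grip_width: 0.0003
grip_force: 0.0
```

Call:
move_arm:
  increments:
    - {"tx": -0.001, "ty": 0, "tz": 0, "yaw": 0, "hand": -1}
    - {"tx": 0, "ty": 0, "tz": 0, "yaw": 0, "hand": -1}
    - {"tx": 0, "ty": 0, "tz": 0, "yaw": 0, "hand": -1}

```text
clock: 16.85
tool_pos: [0.6506, -0.0102, 0.0643]
orientation: [-0.002, 0.722, 0.692, 0.001]
force: [0.6, 8.8, 3.0]
grip_width: -0.0
grip_force: 0.0
```

Firm stop: the TCP has not moved over the last 3 mm of command and the force has risen to 8.8 N. Backing off and raising the hand clear.

Call:
move_arm:
  increments:
    - {"tx": 0.002, "ty": 0, "tz": 0, "yaw": 0, "hand": -1}
    - {"tx": 0.005, "ty": 0, "tz": 0, "yaw": 0, "hand": -1}
    - {"tx": 0.01, "ty": 0, "tz": 0, "yaw": 0, "hand": -1}
    - {"tx": 0.015, "ty": 0, "tz": 0, "yaw": 0, "hand": -1}
    - {"tx": 0.01, "ty": 0, "tz": -0.01, "yaw": 0, "hand": -1}
    - {"tx": 0.01, "ty": 0, "tz": -0.025, "yaw": 0, "hand": -1}
    - {"tx": 0.02, "ty": 0, "tz": -0.03, "yaw": 0, "hand": -1}
    - {"tx": 0.025, "ty": 0, "tz": -0.03, "yaw": 0, "hand": -1}
    - {"tx": 0.025, "ty": 0, "tz": -0.03, "yaw": 0, "hand": -1}
    - {"tx": 0.025, "ty": 0, "tz": -0.01, "yaw": 0, "hand": -1}
    - {"tx": 0.015, "ty": 0, "tz": 0, "yaw": 0, "hand": -1}
    - {"tx": 0, "ty": 0, "tz": 0, "yaw": 0, "hand": -1}

```text
clock: 17.85
tool_pos: [0.6572, 0.1546, 0.1998]
orientation: [-0.001, 0.72, 0.694, 0.001]
force: [-0.5, 1.1, -0.9]
grip_width: -0.0001
grip_force: 0.0
```

Run:
```python
from h import *
im=viewer.grab_frame("side"); a=im[150:270,310:450]; im=viewer.grab_frame("top"); b=im[105:225,270:410]
cv2.imwrite("pics/s5.png",cv2.resize(np.hstack([a,b])[:,:,::-1],None,fx=2.8,fy=2.8,interpolation=cv2.INTER_CUBIC))
p=np.array([.6481,-.0400]);y=np.array([.0447,.999]);x=np.array([.999,-.0447])
for n,v in(("head",0),("slide b",.169),("slide a",.183)): print(n,((proj("top",[[*(p+y*(v-.165)+x*s*.059),.087] for s in(1,-1)])-[270,105])*2.8+[392,0]).round())
```

```text
head [[722.  45.]
 [715. 168.]]
slide b [[543.  32.]
 [535. 155.]]
slide a [[529.  31.]
 [520. 154.]]
```

View pics/s5.png

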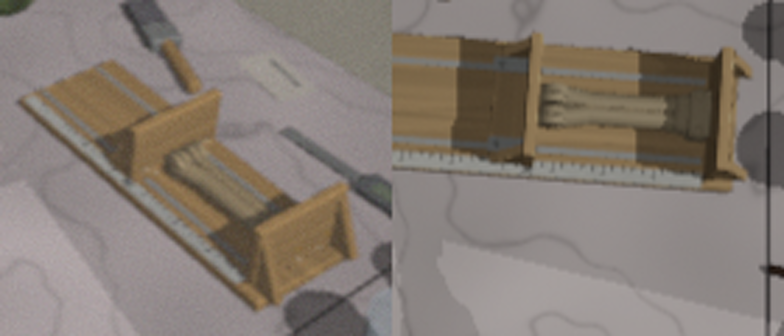

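The slide's inner edge, at (542,35), matches the 0.169 m prediction for bone_b. The bone is straight, with its flat end against the head plate at about (715,110) and its knuckles at the slide, so I'm handing in.

```bash
python3 -c "
from cell import r
print(r.close_job())"
```

```text
the job is handed in; nothing more can be done
None
```

The lone bone (bone_b, reading about 0.169 m) lies straight along the board between head plate and slide; I pushed the slide to a firm stop at about 9 N, withdrew the hand and handed the job in, but no verdict came back.

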